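# Lay out the card-stamping place in the craft room

### The job

Set up the place for stamping gift cards, seen from the robot's side of the table: lay the ink pad on the middle of the cutting mat with its long sides along the mat's long sides, and stand the stamp upright on the middle of the ink pad. Stand the glue jar on the mat to the left of the ink pad and lay the roll of tape flat on the mat to the right of it, both in line with the pad along the mat's long centre line and each halfway between the pad and that short edge of the mat; put the stapler upright on the middle of the stack of cards, lengthwise along the cards. Leave the bowl of buttons and the knife where they are.

Things in the scene. Friction and masses are not known exactly. Their poses are not given: they have to be found in the camera images.
- ink_pad: Ink pad: flat steel tin 76 mm long (its y), 52 mm wide (its x), 16 mm high, with a blue felt face on top on which things stand at 16 mm. Loose, about 90 g; lies on the table at the start. Origin: centre of the underside, z up. Grip it across the 52 mm.
- stamp: Hand stamp: wooden block 40 mm (x) by 30 mm (y) by 16 mm high, with a turned round wooden handle on top, widest (24 mm) at 48 mm and 22 mm wide at 38 mm above the underside; 58 mm high in all. Loose, about 50 g, stands upright at the start. Origin: centre of the underside, z up.
- glue_jar: Glue jar: upright white plastic cylinder, 40 mm across, with a black lid also 40 mm across, 60 mm high in all (shallow neck at 44 to 48 mm). Loose, about 90 g. Origin: centre of the underside, z up.
- tape: Roll of brown tape lying flat: ring 52 mm outside, 28 mm hole, 20 mm high. Loose, about 35 g. Origin: centre of the underside, z up.
- stapler: Small black stapler standing on its base: 80 mm long (x), 26 mm wide (y), 41 mm high; the top 16 mm (25 to 41 mm up) is a solid 26 mm wide arm, the base plate (0 to 6 mm) is also 26 mm wide. Loose, about 120 g. Origin: centre of the underside, z up. Which end points which way does not matter.
- mat: Dark cutting mat, fixed to the table, 240 mm (y) by 160 mm (x), 3 mm thick, with a thin white border line. Origin: centre of the underside; its x points away from the robot (turned up to 0.22 rad), its y to the left as seen from the robot, z up. Halfway between a centred ink pad and a short edge is 79 mm from the mat's centre along y (+ left, - right).
- cards: Stack of blank brown and white cards, fixed, 110 mm (x) by 80 mm (y), 24 mm high; stands left or right of the mat, its x pointing roughly away from the robot (turned up to 0.2 rad). Origin: centre of the underside, z up; the top is at 24 mm.
- bowl: Bystander: small wooden bowl of buttons, 90 mm across, 36 mm high, loose, on the other side of the mat from the cards. Origin: centre of the underside.
- knife: Bystander: closed grey utility knife with a dark steel nose lying far to the right of the mat, 104 mm long (y), 22 mm wide, 18 mm high, loose. Origin: centre of the underside.
There are look-alikes about, which are no part of the job. What is meant by the ink_pad is not pink, purple or red, and is the larger of those in its own colour.

How it is judged:
By the outcome, as a careful person would: the job done as asked, in the order asked, and still so for the second after the job is handed in, with the robot touching nothing.
It also fails if it takes over 128 s, if anything falls off the work surface, if the arm or the gripper's body presses on something with over 40 N, if the wrist force passes 120 N, or if a joint passes its speed limit or range.

### The arm

A 6-joint arm with a two-finger parallel gripper is mounted at the origin on the work surface. World frame = base frame: x ahead of the robot, y to its left, z up, the work surface at z = 0. Lengths are in m, angles in degrees, forces in N, time in s.
With the tool pointing down it reaches from about 0.4 to 0.825 m from the base axis. Payload 7 kg.
Tool frame: the origin (TCP) lies midway between the tips of the shut fingers; the grasp point (between the pads) lies 19 mm behind it; z points along the fingers, y is the direction in which the jaws open and shut (so a half turn about z gives the same grasp; the last joint's range is limited). The gripper opens to 88 mm and grips with 3 to 60 N. Pads are 19 mm wide; open, the fingers measure 130 mm over their backs; the gripper's body (78 mm by 193 mm) begins 47 mm behind the grasp point.
Start: joints at [92.309, 20.546, 0.682, 0, -70.136, -16.507], TCP at [0.166, 0.654, 0.227] pointing down, gripper open.
Joint ranges: [-176.03, 176.03], [-82.01, 121.73], [-58.28, 71.71], [-173.87, 95.51], [-174.79, -0.11], [-173.66, 173.66]. Speed limits (degrees/s): [136.94, 136.94, 172.46, 180, 180, 180].

### API

Orientations are given as a 3x3 rotation matrix whose columns are the frame's x, y, z axes.
In Python, from rig import robot gives the robot as it stands. Calls block until the motion is done:
- robot.goto(position, orientation): joint-space move of the TCP to a pose.
- robot.servo_line(position, ori=None, speed=0.15): straight line of the TCP; ori=None keeps the orientation; speed is the mean speed in m/s.
- robot.movej(angles): joint-space move.
- robot.move_gripper(opening): opening from 0.0 (shut) to 1.0 (fully open); the grip force is fixed at half the most; returns when the fingers have stopped.
- robot.dwell(seconds).
- robot.ik(position, orientation): joint angles nearest the present ones, or None.
- robot.grab_frame(name): name is "scene" or "top"; returns (picture, depth): 400x640x3 uint8, red, green, blue; 400x640 float32, m along the optical axis (not along the pixel's ray), 0 where there is no reading.
- robot.camera_info(name): a dict with "vfov" (degrees; the focal length in pixels is half the picture's height over the tangent of half this angle, whatever the lens; pixels are square), "cx", "cy" (the principal point, pixels), "view" (4x4, takes a point from world to camera coordinates). Camera axes: x right, y down, z forward; pixel columns grow to the right and rows downward; lengths in m; the calibration is good to about 2 mm. A picture is of the moment at which its call begins. camera_info takes no time and is no camera call.
A pose or a line that the arm cannot do raises robot.Unreachable and nothing moves.
- robot.job_done(): hands the job in, once; it reports no verdict.
Readings, each from a call of its own:
- robot.read_t(): time.
- robot.read_qpos(): joint angles.
- robot.read_qvel(): joint speeds.
- robot.read_effort(): joint torques, N m.
- robot.read_position(): TCP position.
- robot.read_tcp_rot(): TCP orientation.
- robot.read_force(): force on the tool from outside, world axes, zero at the start.
- robot.read_ft_torque(): the same for the moment, N m.
- robot.read_grip_width(): opening from 0.0 (shut) to 1.0 (fully open).
Only numpy, scipy, OpenCV 4.12 (cv2) and the standard library are available. Lean on these libraries where they do the work, as an engineer would, in place of code of your own. Each camera call takes 0.05 s, during which the arm holds its last target.

## Working session

There is one attempt and no reset: what is moved stays moved. The work goes in short steps, each a Python script; the robot and the scene stay as the last script left them, time stands still between calls to the robot, and variables do not carry over. Pictures are saved under pics/ and viewed, and the job is handed in when it is done.

```bash
ls; mkdir -p pics
python3 - <<'E'
from rig import robot
import cv2,numpy as np
for n in("scene","top"):
    p,d=robot.grab_frame(n); cv2.imwrite(f"pics/{n}0.png",p[:,:,::-1]); np.savez(f"{n}0.npz",p=p,d=d)
    i=robot.camera_info(n); print(n,i['vfov'],i['cx'],i['cy'],np.round(i['view'],4).tolist(),(d==0).mean(), {k:v for k,v in i.items() if k not in('vfov','cx','cy','view')})
print(robot.read_t())
E
```

```text
pics
scene 46.46257187149629 328.27407840244075 201.58226621791323 [[-0.0956, 0.9953, 0.0139, 0.1206], [0.838, 0.088, -0.5386, -0.435], [-0.5373, -0.0399, -0.8425, 1.5278], [0.0, 0.0, 0.0, 1.0]] 0.003890625 {}
top 55.87815881374881 317.54148060223815 200.41216812673184 [[-0.0146, -0.9999, 0.007, -0.0673], [-0.9991, 0.0143, -0.0406, 0.541], [0.0405, -0.0076, -0.9992, 1.2988], [0.0, 0.0, 0.0, 1.0]] 0.00409375 {}
0.1
```

View pics/top0.png

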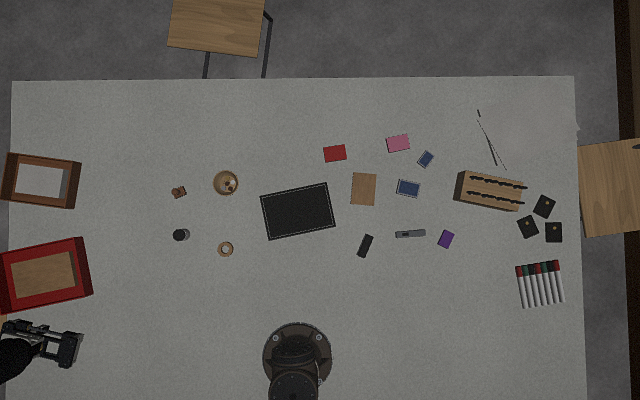

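View pics/scene0.png

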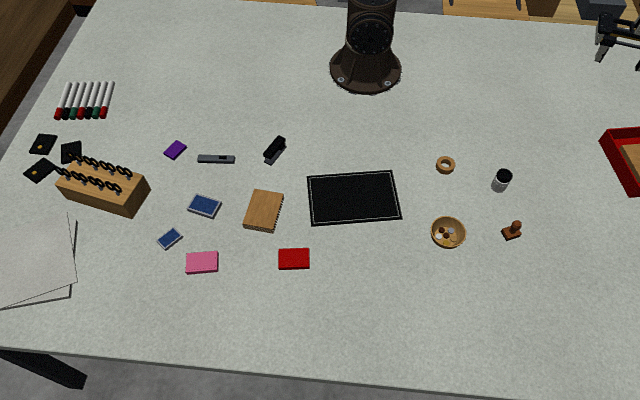

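```bash
cat > h.py <<'E'
import numpy as np,cv2
from rig import robot
def pts(n,d):
    i=robot.camera_info(n); f=200/np.tan(np.radians(i['vfov']/2)); V=np.array(i['view'])
    v,u=np.mgrid[0:400,0:640]
    P=np.stack([(u-i['cx'])*d/f,(v-i['cy'])*d/f,d],-1)
    return (P-V[:3,3])@V[:3,:3]
def grab(n):
    p,d=robot.grab_frame(n); return p,d,pts(n,d)
def pix(n,w):
    i=robot.camera_info(n); f=200/np.tan(np.radians(i['vfov']/2)); V=np.array(i['view'])
    c=V[:3,:3]@np.array(w)+V[:3,3]; return c[:2]/c[2]*f+[i['cx'],i['cy']]
E
python3 - <<'E'
from h import *
for n,cs in(("top",[(408,188),(426,159),(303,210),(363,189),(365,245),(226,249),(181,235),(179,191),(227,184),(410,233)]),("scene",[(205,206),(170,239),(354,197),(263,212),(275,150),(446,164),(503,180),(512,231),(448,233)])):
    z=np.load(n+"0.npz");P=pts(n,z['d'])
    for u,v in cs: print(n,u,v,np.round(P[v,u],4))
    u0,v0,u1,v1=(160,120,470,265) if n=="top" else (150,120,540,290)
    c=z['p'][v0:v1,u0:u1,::-1]; c=cv2.resize(c,None,fx=800/(u1-u0),fy=800/(u1-u0),interpolation=cv2.INTER_CUBIC)
    cv2.imwrite(f"pics/{n}_crop.png",c)
    m=np.median(P[250:300,300:450,2]) ; print(m)
E
```

```text
top 408 188 [ 0.5782 -0.3891  0.0182]
top 426 159 [ 0.6794 -0.4564  0.011 ]
top 303 210 [ 0.5075 -0.0238  0.0022]
top 363 189 [ 0.5764 -0.232   0.026 ]
top 365 245 [ 0.3855 -0.2332  0.0404]
top 226 249 [ 0.3755  0.2465 -0.0029]
top 181 235 [0.4295 0.38   0.062 ]
top 179 191 [0.5783 0.399  0.0277]
top 227 184 [0.6014 0.2384 0.0123]
top 410 233 [ 0.4224 -0.3933  0.0139]
-0.0006742008351701585
scene 205 206 [ 0.5857 -0.3875  0.019 ]
scene 170 239 [ 0.6869 -0.4532  0.0132]
scene 354 197 [ 0.5066 -0.003   0.0029]
scene 263 212 [ 0.593  -0.2329  0.0273]
scene 275 150 [ 0.4023 -0.2306  0.0444]
scene 446 164 [0.3662 0.2492 0.0006]
scene 503 180 [0.4482 0.382  0.0573]
scene 512 231 [0.5836 0.3998 0.028 ]
scene 448 233 [0.5982 0.2419 0.0143]
0.0006266855319987984
```

View pics/top_crop.png

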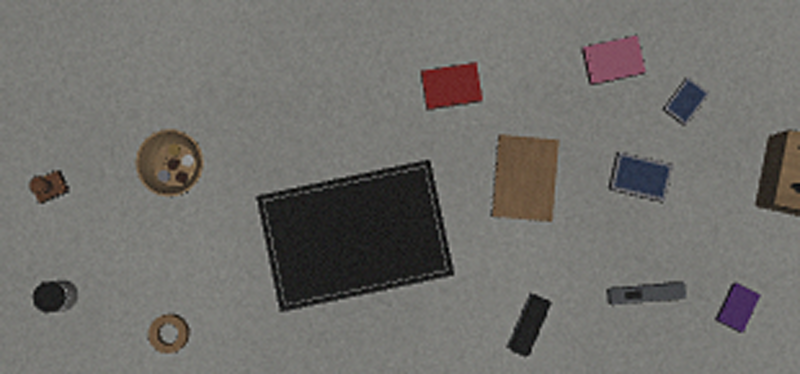

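View pics/scene_crop.png

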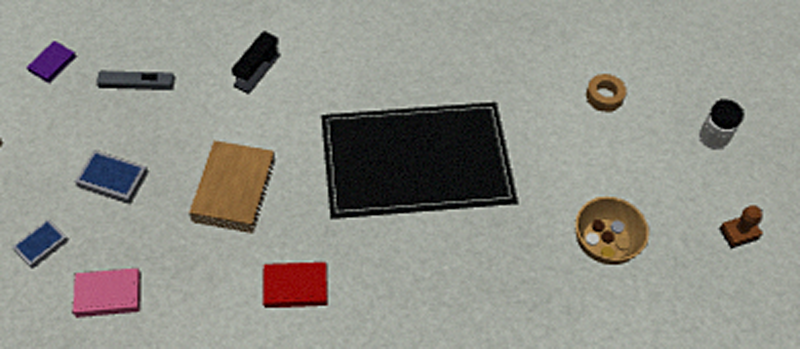

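```bash
cat >> h.py <<'E'
def rayz(n,uv,z):
    i=robot.camera_info(n); f=200/np.tan(np.radians(i['vfov']/2)); V=np.array(i['view'])
    uv=np.atleast_2d(np.array(uv,float)); r=np.c_[(uv-[i['cx'],i['cy']])/f,np.ones(len(uv))]@V[:3,:3]
    c=-V[:3,3]@V[:3,:3]; return (c+r*((z-c[2])/r[:,2])[:,None])[:,:2]
def face(n,d,P,xy,r,zlo,zhi,h,extra=None):
    m=(np.hypot(P[...,0]-xy[0],P[...,1]-xy[1])<r)&(P[...,2]>zlo)&(P[...,2]<zhi)&(d>0)
    if extra is not None: m&=extra
    k,l,s,c=cv2.connectedComponentsWithStats(m.astype(np.uint8),connectivity=8)
    b=1+np.argmax(s[1:,4]); m=l==b
    v,u=np.nonzero(m)
    # pixel corners upsampled -> area moments in world
    W=rayz(n,np.c_[u,v],h)
    c=W.mean(0); C=np.cov(W.T); w,E=np.linalg.eigh(C)
    L=np.sqrt(12*w[::-1]); a=np.degrees(np.arctan2(E[1,1],E[0,1]))%180
    (rc,rs,ra)=cv2.minAreaRect((W*1000).astype(np.float32))
    return dict(n=len(u),c=np.round(c,4),L=np.round(L*1000,1),longdir=round(a,1),rect=np.round(rc,1),rs=np.round(rs,1),ra=round(ra,1))
E
python3 - <<'E'
from h import *
for n in("top","scene"):
    z=np.load(n+"0.npz");p=z['p'].astype(int);d=z['d'];P=pts(n,d)
    dark=p.sum(2)<(150 if n=="top" else 180)
    print(n)
    for nm,xy,r,lo,hi,h,ex in [("pad",(.58,-.389),.07,.009,.03,.016,None),("mat",(.507,-.005),.17,-.01,.012,.003,None),("cards",(.58,-.232),.08,.015,.04,.024,None),
      ("stapler",(.395,-.233),.06,.030,.06,.041,None),("tape",(.375,.247),.05,.01,.04,.02,None),("jar",(.435,.38),.05,.050,.08,.06,None),("stamphandle",(.58,.4),.05,.035,.08,.05,None),("stampall",(.58,.4),.05,.008,.025,.016,None),("bowl",(.6,.24),.07,.028,.05,.036,None)]:
        if nm=="mat": ex=p.max(2)<45 if n=="top" else p.max(2)<60
        try: print(nm,face(n,d,P,xy,r,lo,hi,h,ex))
        except Exception as e: print(nm,repr(e))
E
```

```text
top
pad {'n': 326, 'c': array([ 0.578 , -0.3897]), 'L': array([76. , 52.1]), 'longdir': np.float64(75.1), 'rect': array([ 578. , -389.6]), 'rs': array([75.8, 51.6]), 'ra': 75.1}
mat {'n': 2849, 'c': array([ 0.505 , -0.0037]), 'L': array([232.3, 152.6]), 'longdir': np.float64(101.0), 'rect': array([505.2,  -3.7]), 'rs': array([158.1, 238. ]), 'ra': 11.0}
cards {'n': 746, 'c': array([ 0.5778, -0.2327]), 'L': array([110.4,  81. ]), 'longdir': np.float64(175.2), 'rect': array([ 577.9, -232.6]), 'rs': array([ 81. , 110.1]), 'ra': 84.0}
stapler {'n': 183, 'c': array([ 0.3827, -0.2332]), 'L': array([78.5, 26.6]), 'longdir': np.float64(155.7), 'rect': array([ 382.6, -233.2]), 'rs': array([26.6, 78.9]), 'ra': 65.6}
tape {'n': 137, 'c': array([0.3775, 0.2452]), 'L': array([51.8, 50.5]), 'longdir': np.float64(143.6), 'rect': array([377.5, 244.6]), 'rs': array([48. , 47.8]), 'ra': 89.1}
jar {'n': 124, 'c': array([0.4307, 0.3885]), 'L': array([37.2, 35.4]), 'longdir': np.float64(82.1), 'rect': array([431.2, 387.4]), 'rs': array([39.9, 36.5]), 'ra': 89.2}
stamphandle {'n': 43, 'c': array([0.576 , 
[... 1370 characters left out ...]
.1}
jar {'n': 179, 'c': array([0.4334, 0.3858]), 'L': array([42.7, 35. ]), 'longdir': np.float64(148.6), 'rect': array([433.5, 385.6]), 'rs': array([38.7, 46.2]), 'ra': 58.4}
stamphandle {'n': 88, 'c': array([0.5784, 0.4025]), 'L': array([30.9, 20.1]), 'longdir': np.float64(145.7), 'rect': array([578.3, 401.7]), 'rs': array([21.9, 32.7]), 'ra': 48.0}
stampall {'n': 143, 'c': array([0.5815, 0.4002]), 'L': array([42.9, 29.3]), 'longdir': np.float64(90.8), 'rect': array([577.8, 402.6]), 'rs': array([31.3, 44. ]), 'ra': 25.0}
bowl {'n': 265, 'c': array([0.6008, 0.2399]), 'L': array([105.3,  96.3]), 'longdir': np.float64(156.6), 'rect': array([605.5, 237. ]), 'rs': array([88.2, 87.9]), 'ra': 6.0}
```

The mat and all parts are found, and the top camera's sizes match the given ones. There are five ink pads in the top view:
- red (334,153)
- pink (398,143)
- purple (446,239)
- small blue (426,159)
- larger blue (408,188), measured at 76 x 52 mm

The larger blue one fits, because it isn't pink, purple or red and is the bigger of the two blues. I'll confirm it in one enlarged crop and plan the grasps.

```bash
cat >> h.py <<'E'
def R(phi):
    a=np.radians(phi); y=np.array([np.cos(a),np.sin(a),0]); z=np.array([0,0,-1.]); return np.c_[np.cross(y,z),y,z]
PL=dict( # pick xy, jaw, place xy, jaw, grip height of TCP
)
E
python3 - <<'E'
from h import *
z=np.load("top0.npz"); s=np.load("scene0.npz")
a=cv2.resize(z['p'][140:210,380:460,::-1],(400,350),interpolation=cv2.INTER_CUBIC)
b=cv2.resize(s['p'][180:250,150:230,::-1],(400,350),interpolation=cv2.INTER_CUBIC)
cv2.imwrite("pics/padcrop.png",np.hstack([a,b]))
a=cv2.resize(z['p'][170:210,160:200,::-1],(400,400),interpolation=cv2.INTER_CUBIC)
b=cv2.resize(s['p'][212:248,494:530,::-1],(400,400),interpolation=cv2.INTER_CUBIC)
cv2.imwrite("pics/stampcrop.png",np.hstack([a,b]))
Rr=robot.read_tcp_rot(); print(np.round(Rr,3).tolist())
for nm,xy,ph in [("pad",(.579,-.391),165.1),("padp",(.506,-.005),191),("st",(.5775,.4045),26),("jar",(.432,.3867),11),("tape",(.3787,.2437),11),("stpl",(.384,-.2345),66),("cards",(.579,-.234),85)]:
    for k in(-180,0,180):
        q=robot.ik([*xy,.02],R(ph+k)); print(nm,ph+k,None if q is None else np.round(q,0))
E
```

```text
[[0.969, -0.245, -0.0], [-0.245, -0.969, -0.001], [0.0, 0.001, -1.0]]
pad -14.900000000000006 None
pad 165.1 [-18.  33.  -9.   0. -48.   3.]
pad 345.1 None
padp 11 [ 22.  18. -35.   0. -37. 169.]
padp 191 [ 22.  18. -35.   0. -37. -11.]
padp 371 [ 22.  18. -35.   0. -37. 169.]
st -154 [ 51.  33.  -8.   0. -49. -25.]
st 26 [ 51.  33.  -8.   0. -49. 155.]
st 206 [ 51.  33.  -8.   0. -49. -25.]
jar -169 [ 61.  24. -25.   0. -41. -50.]
jar 11 [ 61.  24. -25.   0. -41. 130.]
jar 191 [ 61.  24. -25.   0. -41. -50.]
tape -169 [ 58.  14. -42.   0. -34. -47.]
tape 11 [ 58.  14. -42.   0. -34. 133.]
tape 191 [ 58.  14. -42.   0. -34. -47.]
stpl -114 [ -6.  14. -42.   0. -34.  72.]
stpl 66 [  -6.   14.  -42.   -0.  -34. -108.]
stpl 246 [ -6.  14. -42.   0. -34.  72.]
cards -95 [ -4.  27. -19.   0. -44.  89.]
cards 85 [ -4.  27. -19.   0. -44. -91.]
cards 265 [ -4.  27. -19.   0. -44.  89.]
```

View pics/padcrop.png

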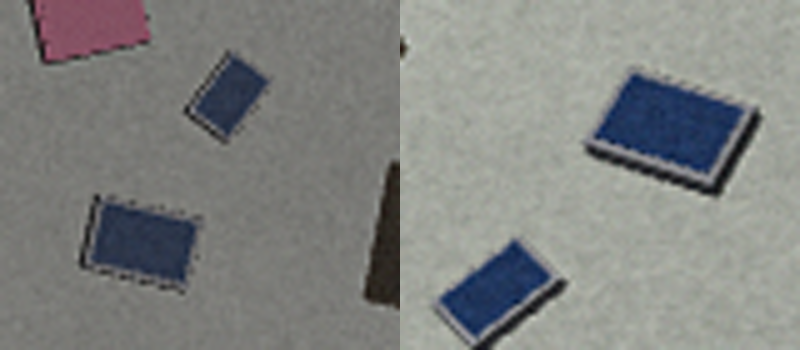

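View pics/stampcrop.png

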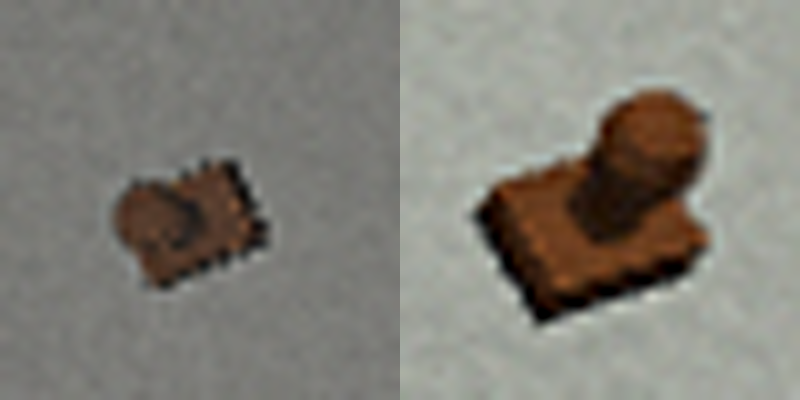

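The crop shows two blue pads. The lower-left one at top view (408,188) is clearly the larger, so I'm taking that one.

```bash
cat >> h.py <<'E'
def pick(xy,ph,tz,op,zh=.13):
    if abs(robot.read_grip_width()-op)>.03: robot.move_gripper(op)
    robot.goto([*xy,zh],R(ph)); robot.servo_line([*xy,tz],speed=.12); robot.move_gripper(0)
    print("grip mm",robot.read_grip_width()*88); robot.servo_line([*xy,zh],speed=.15); print("held mm",robot.read_grip_width()*88,"t",robot.read_t())
def place(xy,ph,tz,op,zh=.15):
    robot.goto([*xy,zh],R(ph)); robot.servo_line([*xy,tz+.01],speed=.12); robot.servo_line([*xy,tz],speed=.03)
    print("F",np.round(robot.read_force(),1)); robot.move_gripper(op); robot.servo_line([*xy,zh],speed=.15); print("t",robot.read_t())
E
python3 - <<'E'
from h import *
pick((.579,-.391),165.1,.003,.8)
p=robot.read_position();print(p)
p,d,P=grab("scene"); cv2.imwrite("pics/s1.png",p[:,:,::-1])
E
```

```text
grip mm 51.89863957234785
held mm 51.941673382376514 t 7.2333
[ 0.57829663 -0.39060767  0.12873676]
```

View pics/s1.png

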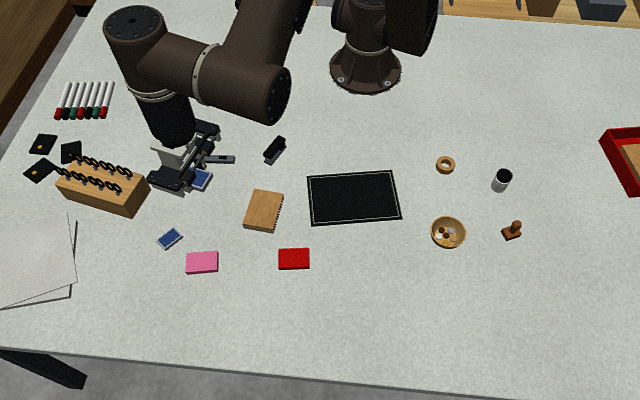

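The pad is held, with the grip at 51.9 mm. Next I place it.

Run:
```python
from h import *
place((.506,-.005),191,.0065,.75)
robot.goto([.577,.404,.15],R(206))
print(robot.read_position())
for n in("top","scene"):
    p,d,P=grab(n); q=p.astype(int)
    cv2.imwrite(f"pics/{n}2.png",p[:,:,::-1]); np.savez(f"{n}2.npz",p=p,d=d)
    print(n,face(n,d,P,(.506,-.005),.07,.012,.03,.019))
    print(face(n,d,P,(.507,-.005),.17,-.01,.03,.003,(q.max(2)<(45 if n=="top" else 60))|(P[...,2]>.01)))
    print(face(n,d,P,(.58,.4),.05,.008,.025,.016) if n=="x" else "")
u=cv2.imread("pics/top2.png")[150:260,240:360]; cv2.imwrite("pics/t2c.png",cv2.resize(u,None,fx=6,fy=5,interpolation=cv2.INTER_CUBIC))
```

```text
F [-0.4  0.4  1.3]
t 12.125
[0.57728701 0.40274385 0.15028247]
top {'n': 330, 'c': array([ 0.5056, -0.0047]), 'L': array([75.9, 51.8]), 'longdir': np.float64(102.5), 'rect': array([505.8,  -4.5]), 'rs': array([51.6, 75.5]), 'ra': 11.7}
{'n': 2838, 'c': array([ 0.5052, -0.0038]), 'L': array([232.1, 152.4]), 'longdir': np.float64(101.0), 'rect': array([505.5,  -3.7]), 'rs': array([158.6, 238. ]), 'ra': 11.2}

scene {'n': 500, 'c': array([ 0.509, -0.007]), 'L': array([76.9, 55.7]), 'longdir': np.float64(101.6), 'rect': array([509.1,  -7.1]), 'rs': array([56.7, 76.7]), 'ra': 12.4}
{'n': 4146, 'c': array([ 0.5086, -0.0069]), 'L': array([234.4, 157.2]), 'longdir': np.float64(101.3), 'rect': array([505.8,  -6.5]), 'rs': array([161.2, 238. ]), 'ra': 11.1}
```

View pics/t2c.png

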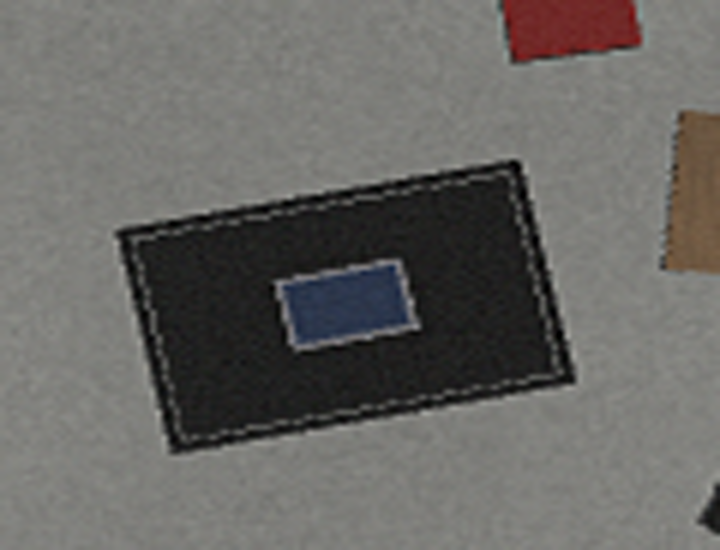

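View pics/scene2.png

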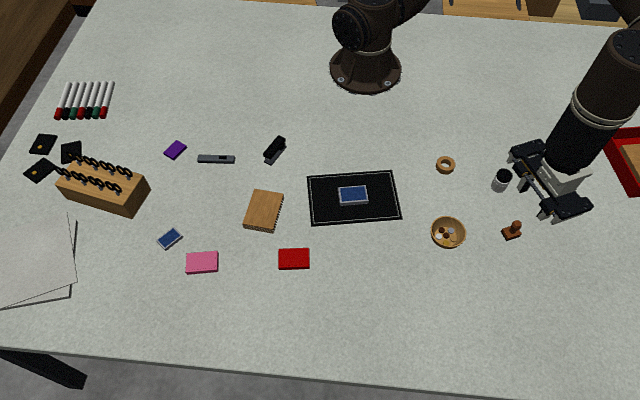

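The pad is centred within about 1 mm and 1°. The gripper body's long side lies along the jaws, so with the jaws along the mat's x it clears the neighbours. Next is the stamp.

Run:
```python
from h import *
pick((.577,.405),206,.025,.6)
place((.5058,-.0048),191,.0448,.6)
robot.move_gripper(.7)
robot.goto([.432,.387,.15],R(191))
for n in("top","scene"):
    p,d,P=grab(n); q=p.astype(int)
    cv2.imwrite(f"pics/{n}3.png",p[:,:,::-1]); np.savez(f"{n}3.npz",p=p,d=d)
    print(n,face(n,d,P,(.506,-.005),.05,.06,.09,.070))
    print(n,face(n,d,P,(.506,-.005),.07,.012,.045,.019))
a=cv2.imread("pics/top3.png")[185:235,270:330]; b=cv2.imread("pics/scene3.png")[165:225,318:390]
cv2.imwrite("pics/c3.png",np.hstack([cv2.resize(a,(400,333),interpolation=cv2.INTER_CUBIC),cv2.resize(b,(400,333),interpolation=cv2.INTER_CUBIC)]))
```

```text
grip mm 21.99823562405003
held mm 21.633516658753283 t 17.0083
F [-0.2  0.1 -0.1]
t 21.5583
top {'n': 40, 'c': array([ 0.5041, -0.0025]), 'L': array([21.2, 20.2]), 'longdir': np.float64(35.4), 'rect': array([503.5,  -2.7]), 'rs': array([19.9, 19.9]), 'ra': 89.2}
top {'n': 290, 'c': array([ 0.5059, -0.0052]), 'L': array([80.2, 54.7]), 'longdir': np.float64(102.8), 'rect': array([505.8,  -4.5]), 'rs': array([51.6, 75.5]), 'ra': 11.7}
scene {'n': 66, 'c': array([ 0.5078, -0.0047]), 'L': array([25.3, 20.4]), 'longdir': np.float64(178.0), 'rect': array([507.5,  -4.5]), 'rs': array([25.4, 20.6]), 'ra': 4.0}
scene {'n': 478, 'c': array([ 0.5103, -0.0067]), 'L': array([77.8, 54.4]), 'longdir': np.float64(99.0), 'rect': array([509.7,  -6.8]), 'rs': array([58.2, 76.3]), 'ra': 12.4}
```

View pics/c3.png

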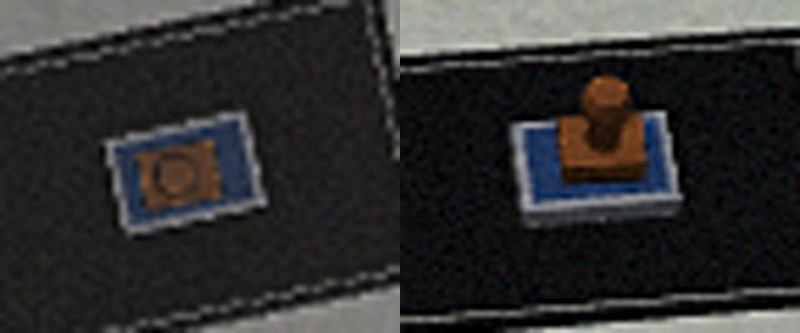

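Run:
```python
from h import *
for n in("top","scene"):
    z=np.load(n+"3.npz");p=z['p'].astype(int);d=z['d'];P=pts(n,d)
    br=(p[...,0]>p[...,2]*1.25); bl=(p[...,2]>p[...,0]*1.2)
    f=face(n,d,P,(.506,-.005),.045,.0,.1,.035,br); print(n,"brown",f)
    f=face(n,d,P,(.506,-.005),.045,.0,.1,.035,br&(P[...,2]<.041)&(P[...,2]>.028)); print(n,"block",f)
    f=face(n,d,P,(.506,-.005),.06,.0,.1,.019,br|bl); print(n,"bl+br",f)
```

```text
top brown {'n': 98, 'c': array([ 0.5043, -0.0024]), 'L': array([39.8, 29.1]), 'longdir': np.float64(99.2), 'rect': array([504.2,  -2.3]), 'rs': array([28.1, 38.7]), 'ra': 10.5}
top block {'n': 58, 'c': array([ 0.504 , -0.0035]), 'L': array([48.6, 33.4]), 'longdir': np.float64(100.4), 'rect': array([504.2,  -2.3]), 'rs': array([28.1, 38.7]), 'ra': 10.5}
top bl+br {'n': 235, 'c': array([ 0.506 , -0.0044]), 'L': array([67.9, 43.4]), 'longdir': np.float64(102.5), 'rect': array([506. ,  -4.6]), 'rs': array([43. , 66.9]), 'ra': 11.7}
scene brown {'n': 236, 'c': array([ 0.5029, -0.0051]), 'L': array([54.7, 36.6]), 'longdir': np.float64(173.3), 'rect': array([499.1,  -6.7]), 'rs': array([57.5, 40.3]), 'ra': 6.0}
scene block {'n': 121, 'c': array([ 0.5096, -0.0051]), 'L': array([44.4, 32.2]), 'longdir': np.float64(107.6), 'rect': array([507.1,  -4.8]), 'rs': array([34.9, 38.2]), 'ra': 6.0}
scene bl+br {'n': 467, 'c': array([ 0.4965, -0.0082]), 'L': array([67. , 63.9]), 'longdir': np.float64(162.6), 'rect': array([493.6, -11.9]), 'rs': array([72.1, 71.2]), 'ra': 14.9}
```

The stamp sits about 2–3 mm off the pad's centre. I have time, so I'll regrip it and shift it.

Run:
```python
from h import *
robot.move_gripper(.6)
robot.goto([.5045,-.0027,.13],R(191)); robot.servo_line([.5045,-.0027,.0445],speed=.12); robot.dwell(.3); print(robot.read_position())
robot.move_gripper(0); print(robot.read_grip_width()*88)
robot.servo_line([.5045,-.0027,.0505],speed=.03); robot.dwell(.2)
robot.servo_line([.5065,-.0048,.0505],speed=.03); robot.dwell(.3);print(robot.read_position())
robot.servo_line([.5065,-.0048,.0445],speed=.02); robot.dwell(.3);print(robot.read_position(),robot.read_force())
robot.move_gripper(.6); robot.servo_line([.5065,-.0048,.15]); robot.goto([.432,.387,.15],R(191))
for n in("top","scene"):
    p,d,P=grab(n); np.savez(f"{n}4.npz",p=p,d=d);p=p.astype(int)
    br=(p[...,0]>p[...,2]*1.25); bl=(p[...,2]>p[...,0]*1.2)
    print(n,face(n,d,P,(.506,-.005),.05,.06,.09,.070))
    f=face(n,d,P,(.506,-.005),.045,.0,.1,.035,br); print(n,"brown",f)
    f=face(n,d,P,(.506,-.005),.06,.0,.1,.019,br|bl); print(n,"bl+br",f)
print(robot.read_position(),robot.read_t())
```

```text
[ 0.50480429 -0.00260469  0.04504893]
22.140391431078346
[ 0.50649463 -0.00479292  0.05048902]
[ 0.50652243 -0.00479508  0.04447302] [-0.34957671 -0.48236682  1.13336942]
top {'n': 37, 'c': array([ 0.5067, -0.0047]), 'L': array([21.2, 18.8]), 'longdir': np.float64(156.2), 'rect': array([506.7,  -6.1]), 'rs': array([19.9, 19.9]), 'ra': 89.3}
top brown {'n': 94, 'c': array([ 0.5065, -0.0043]), 'L': array([39.9, 29.5]), 'longdir': np.float64(94.8), 'rect': array([506.4,  -4.3]), 'rs': array([28.6, 38.6]), 'ra': 8.6}
top bl+br {'n': 228, 'c': array([ 0.5062, -0.0045]), 'L': array([67.8, 43.3]), 'longdir': np.float64(102.9), 'rect': array([506. ,  -4.6]), 'rs': array([43. , 66.9]), 'ra': 11.7}
scene {'n': 71, 'c': array([ 0.5103, -0.0069]), 'L': array([27.2, 20.2]), 'longdir': np.float64(174.7), 'rect': array([509.4,  -6.9]), 'rs': array([28.4, 20.6]), 'ra': 4.0}
scene brown {'n': 237, 'c': array([ 0.5041, -0.0071]), 'L': array([54.1, 37.1]), 'longdir': np.float64(177.9), 'rect': array([500.4,  -8.8]), 'rs': array([58.5, 41.2]), 'ra': 11.1}
scene bl+br {'n': 466, 'c': array([ 0.4969, -0.0086]), 'L': array([65.5, 64.6]), 'longdir': np.float64(2.1), 'rect': array([492. , -12.3]), 'rs': array([72.2, 72.1]), 'ra': 12.1}
[0.43259988 0.38591701 0.15005317] 32.3
```

The stamp is now centred to under 1 mm. Next are the jar and the tape.

```bash
cat >> h.py <<'E'
def pick(xy,ph,tz,op,zh=.15):
    if abs(robot.read_grip_width()-op)>.03: robot.move_gripper(op)
    robot.goto([*xy,zh],R(ph)); robot.servo_line([*xy,tz],speed=.12); robot.dwell(.3); print(robot.read_position()); robot.move_gripper(0)
    print("grip mm",robot.read_grip_width()*88); robot.servo_line([*xy,zh],speed=.15); print("held mm",robot.read_grip_width()*88,"t",robot.read_t())
def place(xy,ph,tz,op,zh=.17):
    robot.goto([*xy,zh],R(ph)); robot.servo_line([*xy,tz+.012],speed=.12);robot.dwell(.2); robot.servo_line([*xy,tz],speed=.03)
    robot.dwell(.3); print(robot.read_position(),"F",np.round(robot.read_force(),1)); robot.move_gripper(op); robot.servo_line([*xy,zh],speed=.15); print("t",robot.read_t())
E
python3 - <<'E'
from h import *
pick((.4315,.3872),191,.016,.7,.16)
place((.4904,.0732),191.2,.0193,.6)
robot.goto([.378,.2444,.15],R(191))
for n in("top","scene"):
    p,d,P=grab(n); np.savez(f"{n}5.npz",p=p,d=d); cv2.imwrite(f"pics/{n}5.png",p[:,:,::-1])
    print(n,face(n,d,P,(.49,.073),.05,.052,.09,.063))
    print(n,face(n,d,P,(.506,-.005),.04,.06,.09,.070))
E
```

```text
[0.43161681 0.38739154 0.01642169]
grip mm 39.8666930941393
held mm 39.501459124999904 t 36.25
[0.49039675 0.07318147 0.01918123] F [-0.7 -0.2 -1.2]
t 41.4917
top {'n': 115, 'c': array([0.4898, 0.0758]), 'L': array([35.6, 34.3]), 'longdir': np.float64(75.4), 'rect': array([489.7,  76. ]), 'rs': array([36.6, 36.6]), 'ra': 89.4}
top {'n': 38, 'c': array([ 0.5065, -0.0049]), 'L': array([21. , 19.4]), 'longdir': np.float64(164.1), 'rect': array([506.7,  -6.1]), 'rs': array([19.9, 19.9]), 'ra': 89.3}
scene {'n': 186, 'c': array([0.4936, 0.0734]), 'L': array([41.8, 35.2]), 'longdir': np.float64(168.9), 'rect': array([494.2,  74.2]), 'rs': array([44.1, 39.6]), 'ra': 6.0}
scene {'n': 69, 'c': array([ 0.5096, -0.0066]), 'L': array([26.9, 19.9]), 'longdir': np.float64(3.1), 'rect': array([509.3,  -6.9]), 'rs': array([28.3, 20.6]), 'ra': 4.0}
```

View pics/scene5.png

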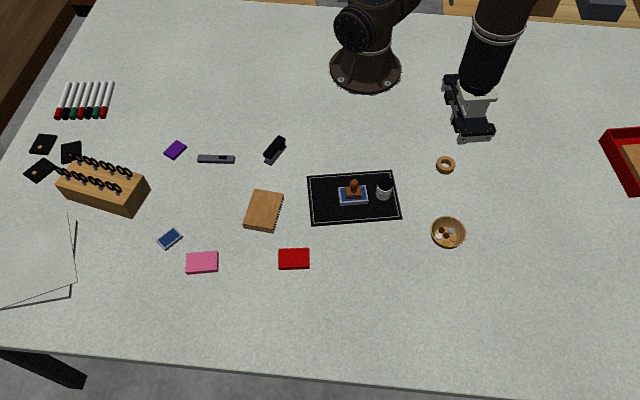

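The jar stands about 2 mm too far left, so I'll correct it now and then place the tape.

Run:
```python
from h import *
a=[.4901,.0750]; b=[.4906,.0729]
robot.move_gripper(.6); robot.goto([*a,.16],R(191.2)); robot.servo_line([*a,.019],speed=.12); robot.dwell(.3); robot.move_gripper(0)
robot.servo_line([*a,.025],speed=.03); robot.servo_line([*b,.025],speed=.03);robot.dwell(.2); robot.servo_line([*b,.0188],speed=.02);robot.dwell(.3); print(robot.read_position(),robot.read_force())
robot.move_gripper(.6); robot.servo_line([*b,.16])
pick((.378,.2444),191,.004,.75)
p,d,P=grab("top"); np.savez("top6.npz",p=p,d=d); print(face("top",d,P,(.49,.073),.05,.052,.09,.063))
place((.521,-.0818),191.2,.0072,.75,.18)
robot.goto([.384,-.2345,.15],R(246))
for n in("top","scene"):
    p,d,P=grab(n); np.savez(f"{n}7.npz",p=p,d=d); cv2.imwrite(f"pics/{n}7.png",p[:,:,::-1])
    print(n,"jar",face(n,d,P,(.49,.073),.05,.052,.09,.063))
    print(n,"stamp",face(n,d,P,(.506,-.005),.04,.06,.09,.070))
    print(n,"tape",face(n,d,P,(.521,-.082),.045,.014,.04,.023))
a=cv2.imread("pics/top7.png")[160:260,240:360]; b=cv2.imread("pics/scene7.png")[150:240,295:415]
cv2.imwrite("pics/c7.png",np.hstack([cv2.resize(a,(400,333),interpolation=cv2.INTER_CUBIC),cv2.resize(b,(400,333),interpolation=cv2.INTER_CUBIC)]))
```

```text
[0.49068466 0.07298354 0.01905587] [-2.08718655  0.22037183  6.82684403]
[0.37811262 0.24461675 0.00435232]
grip mm 51.383752880415486
held mm 50.87759078334036 t 53.175
{'n': 115, 'c': array([0.4905, 0.0735]), 'L': array([35.7, 34.4]), 'longdir': np.float64(103.9), 'rect': array([491.4,  74.3]), 'rs': array([37.7, 37.5]), 'ra': 44.3}
[ 0.52078707 -0.08180625  0.00707423] F [-3.   0.6  3. ]
t 58.9333
top jar {'n': 113, 'c': array([0.4906, 0.0739]), 'L': array([35.1, 34.3]), 'longdir': np.float64(130.7), 'rect': array([491.4,  74.3]), 'rs': array([37.7, 37.5]), 'ra': 44.3}
top stamp {'n': 38, 'c': array([ 0.5065, -0.0049]), 'L': array([21. , 19.4]), 'longdir': np.float64(164.1), 'rect': array([506.7,  -6.1]), 'rs': array([19.9, 19.9]), 'ra': 89.3}
top tape {'n': 128, 'c': array([ 0.52  , -0.0797]), 'L': array([50.6, 50.4]), 'longdir': np.float64(47.1), 'rect': array([520.2, -79.7]), 'rs': array([48.2, 48.2]), 'ra': 89.2}
scene jar {'n': 187, 'c': array([0.4943, 0.0715]), 'L': array([41.3, 35.6]), 'longdir': np.float64(166.6), 'rect': array([494.4,  71.7]), 'rs': array([44.8, 38.9]), 'ra': 2.3}
scene stamp {'n': 67, 'c': array([ 0.5092, -0.0069]), 'L': array([26.2, 20.1]), 'longdir': np.float64(174.1), 'rect': array([509.4,  -6.9]), 'rs': array([28.4, 20.6]), 'ra': 4.0}
scene tape {'n': 223, 'c': array([ 0.5238, -0.0822]), 'L': array([55.1, 49.1]), 'longdir': np.float64(6.9), 'rect': array([523.7, -82.2]), 'rs': array([51.1, 54.8]), 'ra': 74.0}
```

View pics/c7.png

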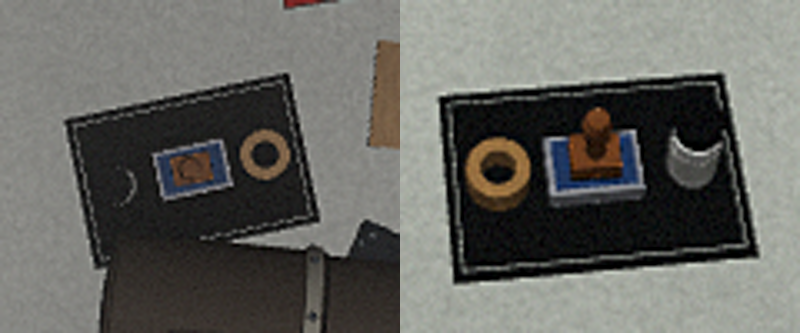

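The jar is now right and the tape is within 2 mm of its spot. Last is the stapler.

Run:
```python
from h import *
pick((.383,-.2336),246,.014,.6)
place((.578,-.2330),265,.0382,.6)
robot.goto([.45,.35,.2],R(191))
for n in("top","scene"):
    p,d,P=grab(n); np.savez(f"{n}8.npz",p=p,d=d); cv2.imwrite(f"pics/{n}8.png",p[:,:,::-1])
    print(n,"stapler",face(n,d,P,(.578,-.233),.06,.055,.09,.065))
    print(n,"jar",face(n,d,P,(.49,.073),.05,.052,.09,.063))
    print(n,"stamp",face(n,d,P,(.506,-.005),.04,.06,.09,.070))
    print(n,"tape",face(n,d,P,(.521,-.082),.045,.014,.04,.023))
    print(n,"bowl",face(n,d,P,(.6,.24),.07,.028,.05,.036))
a=cv2.imread("pics/top8.png")[130:270,200:480]; b=cv2.imread("pics/scene8.png")[130:270,180:460]
cv2.imwrite("pics/c8.png",np.hstack([cv2.resize(a,(400,200),interpolation=cv2.INTER_CUBIC),cv2.resize(b,(400,200),interpolation=cv2.INTER_CUBIC)]))
```

```text
[ 0.38325608 -0.23362617  0.01435964]
grip mm 25.95123159582649
held mm 25.618282653313383 t 64.1583
[ 0.57800847 -0.23297219  0.03796957] F [ 0.  -0.8 -0.6]
t 68.8667
top stapler {'n': 186, 'c': array([ 0.5782, -0.2305]), 'L': array([79.8, 26.4]), 'longdir': np.float64(174.8), 'rect': array([ 578.5, -230.8]), 'rs': array([26.1, 78.6]), 'ra': 84.5}
top jar {'n': 111, 'c': array([0.4905, 0.0738]), 'L': array([34.7, 34.2]), 'longdir': np.float64(71.5), 'rect': array([490.4,  74. ]), 'rs': array([37.3, 37.1]), 'ra': 62.7}
top stamp {'n': 38, 'c': array([ 0.5065, -0.0049]), 'L': array([21. , 19.4]), 'longdir': np.float64(164.1), 'rect': array([506.7,  -6.1]), 'rs': array([19.9, 19.9]), 'ra': 89.3}
top tape {'n': 130, 'c': array([ 0.5202, -0.0798]), 'L': array([50.5, 50.5]), 'longdir': np.float64(149.9), 'rect': array([520.2, -79.7]), 'rs': array([48.2, 48.2]), 'ra': 89.2}
top bowl {'n': 133, 'c': array([0.6064, 0.2433]), 'L': array([103.4,  99.5]), 'longdir': np.float64(18.1), 'rect': array([604.6, 238. ]), 'rs': array([85.1, 85.6]), 'ra': 89.7}
scene stapler {'n': 302, 'c': array([ 0.5836, -0.2325]), 'L': array([83.3, 27.1]), 'longdir': np.float64(175.8), 'rect': array([ 583.3, -232.5]), 'rs': array([27.2, 84.6]), 'ra': 84.8}
scene jar {'n': 186, 'c': array([0.4942, 0.0716]), 'L': array([40.8, 35.8]), 'longdir': np.float64(170.6), 'rect': array([494.3,  71.7]), 'rs': array([44.6, 38.9]), 'ra': 2.3}
scene stamp {'n': 70, 'c': array([ 0.5097, -0.0069]), 'L': array([27.1, 20.1]), 'longdir': np.float64(176.3), 'rect': array([509.4,  -6.9]), 'rs': array([28.4, 20.6]), 'ra': 4.0}
scene tape {'n': 224, 'c': array([ 0.5236, -0.0821]), 'L': array([54.3, 49.2]), 'longdir': np.float64(11.8), 'rect': array([522.9, -81.3]), 'rs': array([53.7, 50.3]), 'ra': 6.0}
scene bowl {'n': 259, 'c': array([0.6 , 0.24]), 'L': array([104.4,  96.6]), 'longdir': np.float64(163.3), 'rect': array([605.5, 237. ]), 'rs': array([88.2, 87.9]), 'ra': 6.0}
```

View pics/c8.png

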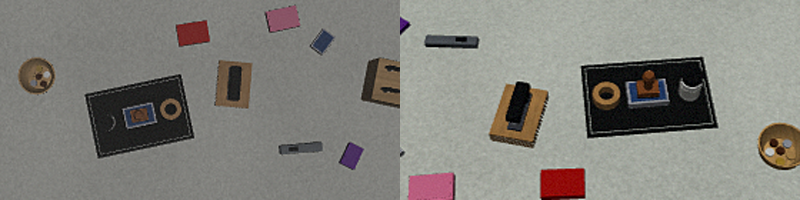

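View pics/scene8.png

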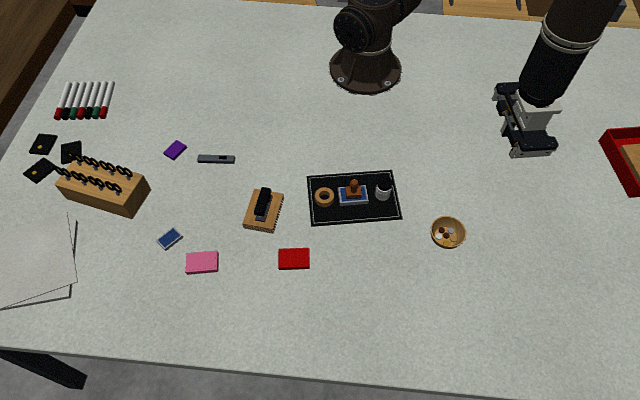

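```bash
python3 -c "
from rig import robot
robot.job_done(); print(robot.read_t())"
```

```text
the job is handed in; nothing more can be done
the job is handed in; nothing more can be done
```

The stamping place is set up as asked, in the order asked, and I handed the job in. The clock read 68.9 s when the last piece was released, well under the 128 s limit. I regripped the stamp and the jar once each to correct offsets of 2–3 mm.

My last camera checks showed:

| Item | Where it ended up |
|---|---|
| Ink pad (larger blue) | about 1 mm and 1° from the mat's centre and direction |
| Stamp | upright, within about 1 mm of the pad's centre; its block sits a few degrees off the pad's direction |
| Glue jar | about 79 mm left of the mat's centre, as intended |
| Tape | flat, about 77 mm right of the mat's centre; that is 2 mm short of the intended 79 mm, and I left it |
| Stapler | upright on the cards, about 2 mm off centre sideways and within 1° of their length |

- **Bowl and knife:** the bowl measures in the same place as before. I checked the knife only by eye, and it looks unmoved.
- **Camera disagreement:** the two cameras' absolute positions differ by 2–5 mm. They agree to about 1 mm on where things lie relative to each other wherever I compared them.

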